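Shut the sprung dust cover of a parts tray and tuck it under its lip

TASK

Push the yellow cover of the blue parts tray over and down with the fingertips and, keeping it pressed down flat, push it forward by its black ridge as far as it goes, so that its free edge is tucked beneath the steel lip and it stays shut when you let go. Only push and press: grip and lift nothing, leave the bearing lying in the tray, and leave the red bin, the green tub and the blue carton where they stand.

Things in the scene. Friction and masses are not known exactly. Their poses are not given: they have to be found in the camera images.
- tray: Blue open parts tray screwed to the bench, 160 x 130 mm, 45 mm high, walls and floor 5 mm. Origin: centre of its underside, z up. Its +x ('forward') points from the hinge side to the lip side, roughly away from the robot; y runs along the hinge. The hinge axis lies at x = -68 mm (carriage at 0), z = 48 mm.
- cover (a joint): Angle of the yellow cover, rad: 0 = flat over the tray (hard stop), grows as it opens; 1.57 = upright; beyond, it leans back away from the lip (stop 2.2). Starts standing open at about 1.6 to 2.15. A spring drives it open (rest 1.9 rad; 0.26 N m at 0, i.e. 3 N at 80 mm from the hinge): it flies open unless pressed down or held by the lip.
- carriage (a joint): How far cover and hinge pin have slid forward (tray +x) in their slots, m: 0 = back stop, 0.024 = front stop, fully home. Starts at 0 to 0.003. Friction about 5 N, damped, no spring. With the cover flat and this at 0, the lip begins 10 mm ahead of the cover's free edge; at 0.024 the edge is 14 mm beneath the lip.
- cover_hinge (a point): Point on the hinge axis at mid-width of the cover, 48 mm above the bench; slides with the carriage. The cover is a flat plate reaching 4 to 118 mm from this axis, 110 mm wide, 4 mm thick, mid-thickness on the axis: flat, its top face is 50 mm above the bench. Axes as the cover's: x towards its free edge, z out of its outer face (up when shut).
- cover_edge (a point): Middle of the cover's free edge, mid-thickness, 118 mm from the hinge axis. Axes as the cover's.
- ridge_foot (a point): On the cover's outer face, at the foot of the black push ridge on its hinge side, mid-width, 89 mm from the hinge axis. The ridge is 6 mm thick (along the cover), 80 mm wide, and stands 8 mm above the outer face. Axes as the cover's.
- lip_edge (a point): Middle of the lower, hinge-side edge of the fixed steel lip: 55 mm above the bench, 60 mm ahead of the tray's origin. The lip is 130 mm wide, 26 mm deep in x, 5 mm thick (top at 60 mm), open towards the hinge, 5 mm above the top face of the flat cover. The cover cannot pass through it.
- bearing: Loose steel ball bearing lying flat on the tray's floor, 52 mm across, 15 mm high, 130 g. Origin at the centre of its underside. Leave it in the tray.
- bin: Loose red open bin with brass fittings, 90 x 75 mm, 50 mm high, 0.5 kg. Origin at the centre of its underside. Beside or beyond the tray; leave it.
- tub: Loose green grease tub with black cap, 64 mm across, 75 mm high, 0.3 kg. Origin at the centre of its underside. Beside or beyond the tray; leave it.
- carton: Loose blue carton, 70 x 70 mm, 35 mm high, 0.25 kg. Origin at the centre of its underside. Beside or beyond the tray; leave it.
There are look-alikes about, which are no part of the job. There is more than one size of the bearing; the one meant has the size given above.

How it is judged:
By the outcome, as a careful person would: the job done as asked, in the order asked, and still so for the second after the job is handed in, with the robot touching nothing.
It also fails if it takes over 42 s, if anything falls off the work surface, if the arm or the gripper's body presses on something with over 40 N, if the wrist force passes 120 N, or if a joint passes its speed limit or range.

ROBOT

A 7-joint arm with a two-finger parallel gripper is mounted at the origin on the work surface. World frame = base frame: x ahead of the robot, y to its left, z up, the work surface at z = 0. Lengths are in m, angles in rad, forces in N, time in s.
With the tool pointing down it reaches from about 0.4 to 0.85 m from the base axis. Payload 10.4 kg.
Tool frame: the origin (TCP) lies at the very end of the fingers, on their centre line; the grasp point (between the pads) lies 19 mm behind it; z points along the fingers, y is the direction in which the jaws open and shut (so a half turn about z gives the same grasp; the last joint's range is limited). The gripper opens to 87 mm and grips with 3 to 60 N. Pads are 19 mm wide; open, the fingers measure 117 mm over their backs; the gripper's body (75 mm by 190 mm) begins 51 mm behind the grasp point.
Start: joints at [1.274, 0.332, -0.065, 1.46, 0.022, 1.35, -0.088], TCP at [0.169, -0.602, 0.19] pointing down, gripper open.
Joint ranges: [-2.6, 2.6], [-0.5, 2.12], [-1.47, 1.34], [0.16, 2.42], [-1.27, 4.41], [0.06, 2.06], [-2.6, 2.6]. Speed limits (rad/s): [2.22, 2.22, 2.79, 2.79, 3.14, 3.14, 3.14].

INTERFACE

Orientations are given as a unit quaternion [x, y, z, w].
In Python, from bench import read_state, imaging, r gives the robot as it stands. The module is installed in compiled form; this text tells all that it offers.
- The arm moves only by the tool move_arm, never from a script. Its argument "series" is a list of rows, each a list of 4 numbers: the shift along the tool's x, y, z in m, then the turn about the tool's z in rad. In form: [[x, y, z, roll], ...]. A call has 1 to 20 rows; each row is the pose to reach, as a shift and turn from the pose commanded when the call began, along the tool's axes at that moment; what a row does not reach only later rows make up. A row lasts 1/10 s, in which the tool goes at most 50 mm and 8.59 degrees, less where a joint would pass 70% of its speed; a pose out of reach is approached as far as the arm can. A call with a gripper value outside its range is refused whole. "claw" is the gripper's target within -1 to 1 (fully open at 1, half-way at 0, shut at -1), set as the call begins (left out, the last holds). The fingers move at their own pace and stop on an object; "newtons" is the grip in N (left out, the last holds). Time passes only in rows, so rows that repeat a pose let the fingers close. It gives the time, the measured TCP pose, the force and the opening at its end, in the units of the state.
- read_state(): the state, without advancing time (a new reading comes with each control period).
- imaging.camera(name): name is "side" or "top"; returns (picture, depth): 384x512x3 uint8, red, green, blue; 384x512 float32, m along the optical axis (not along the pixel's ray), 0 where there is no reading.
- imaging.get_calibration(name): a dict with "camera_matrix" (3x3 intrinsics, pixels), "R" (3x3) and "t" (3): a world point X has camera coordinates R X + t. Camera axes: x right, y down, z forward; pixel columns grow to the right and rows downward; lengths in m; the calibration is good to about 2 mm. A picture is of the moment at which its call begins. get_calibration takes no time and is no camera call.
- r.close_job(): hands the job in, once; it reports no verdict.
The state is a dict: "time": time; "joint_positions": joint angles; "joint_vel": joint speeds; "joint_torque": joint torques, N m; "ee_pos": TCP position; "eef_rot": TCP orientation; "ft_force": force on the tool from outside, world axes, zero at the start; "torque": the same for the moment, N m; "width": finger opening in m.
Only numpy, scipy, OpenCV 4.12 (cv2) and the standard library are available. Lean on these libraries where they do the work, as an engineer would, in place of code of your own. Each camera call takes 0.05 s, during which the arm holds its last target.

## Working session

There is one attempt and no reset: what is moved stays moved. The work goes in short steps, Python scripts to look and compute and a tool call to move; the robot and the scene stay as the last step left them, time stands still between calls to the robot, and variables do not carry over. Pictures are saved under pics/ and viewed, and the job is handed in when it is done.

Besides the shell and the picture viewer there is one more tool, called after "Request:" by a JSON object that holds its "api" and its "payload", one argument or row to a line. move_arm: Moves the arm, as the interface text tells. Its arguments: {"type":"object","properties":{"series":{"type":"array","items":{"type":"array","items":{"type":"number"}}},"claw":{"type":"number"},"newtons":{"type":"number"}},"required":["series"]}

```bash
mkdir -p pics
python3 - <<'E'
from bench import read_state, imaging, r
import cv2,numpy as np
s=read_state();print({k:np.round(v,3).tolist() for k,v in s.items()})
for n in("top","side"):
    p,d=imaging.camera(n);cv2.imwrite(f"pics/{n}0.png",p[:,:,::-1]);np.savez(f"{n}0.npz",p=p,d=d)
    c=imaging.get_calibration(n);print(n,{k:np.round(v,4).tolist() for k,v in c.items()})
E
```

```text
{'time': 0.0, 'joint_positions': [1.274, 0.333, -0.065, 1.461, 0.022, 1.35, -0.089], 'joint_vel': [-0.0, 0.001, -0.001, -0.001, 0.0, 0.002, 0.0], 'joint_torque': [-0.0, -62.327, 0.024, -38.99, -0.061, 0.04, 0.0], 'ee_pos': [0.169, -0.601, 0.189], 'eef_rot': [0.991, 0.136, -0.0, -0.001], 'ft_force': [0.153, 0.444, -0.535], 'torque': [-0.023, 0.02, -0.001], 'width': 0.087}
top {'camera_matrix': [[381.9262, 0.0, 259.8699], [0.0, 381.9262, 189.1656], [0.0, 0.0, 1.0]], 'R': [[0.0083, -0.9999, -0.008], [-0.982, -0.0066, -0.1887], [0.1886, 0.0094, -0.982]], 't': [0.0182, 0.6149, 0.6879]}
side {'camera_matrix': [[424.4348, 0.0, 255.753], [0.0, 424.4348, 187.3953], [0.0, 0.0, 1.0]], 'R': [[0.7757, -0.6309, 0.0128], [-0.4749, -0.5971, -0.6465], [0.4156, 0.4954, -0.7628]], 't': [-0.4618, 0.3471, 0.5266]}
```

View pics/top0.png

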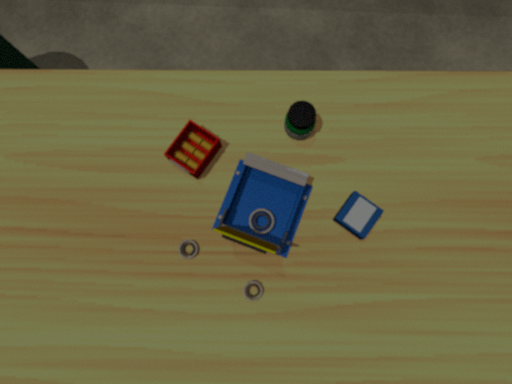

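View pics/side0.png

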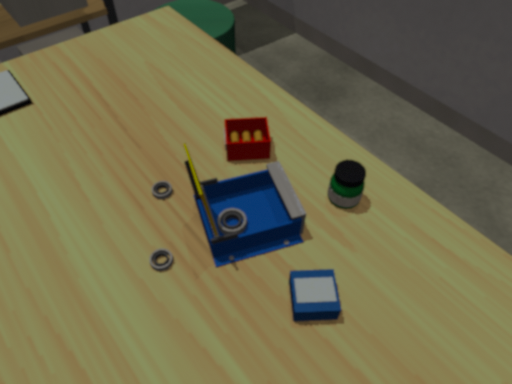

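The top view shows the tray at about (262,205), turned clockwise, with its lip at (245,158)-(308,180) and the yellow cover standing near (247,240). The look-alike bearings at (189,249) and (254,290) lie outside the tray. The bin is at (194,149), the tub at (301,120) and the carton at (358,215).

```bash
cat > h.py <<'E'
import numpy as np,cv2
from bench import imaging
def cloud(n,d):
    c=imaging.get_calibration(n);K=np.array(c["camera_matrix"]);R=np.array(c["R"]);t=np.array(c["t"])
    v,u=np.mgrid[:d.shape[0],:d.shape[1]]
    X=np.stack([(u-K[0,2])/K[0,0]*d,(v-K[1,2])/K[1,1]*d,d],-1)
    return (X-t)@R
def ray(n,u,v,z):
    c=imaging.get_calibration(n);K=np.array(c["camera_matrix"]);R=np.array(c["R"]);t=np.array(c["t"])
    o=-R.T@t; w=R.T@np.linalg.solve(K,[u,v,1.]); return o+w*(z-o[2])/w[2]
E
python3 - <<'E'
from h import *
for n in("top","side"):
    f=np.load(n+"0.npz");p,d=f["p"],f["d"];W=cloud(n,d);hsv=cv2.cvtColor(p,cv2.COLOR_RGB2HSV)
    roi=np.zeros(d.shape,bool)
    if n=="top": roi[140:262,205:325]=1
    else: roi[130:270,175:312]=1
    roi&=d>0
    print(n,"bench z",np.median(W[300:340,100:150,2]))
    H,S,V=hsv[...,0],hsv[...,1],hsv[...,2]
    blue=roi&(H>100)&(H<130)&(S>120)
    for nm,m in (("lip",roi&(S<110)&(abs(W[...,2]-.06)<.004)&(W[...,0]>.45)),("rim",blue&(abs(W[...,2]-.045)<.004)),("yellow",roi&(H>22)&(H<33)&(S>200)&(W[...,2]>.052))):
        P=W[m]
        if len(P)<10: print(nm,len(P));continue
        (c,s,a)=cv2.minAreaRect(P[:,:2].astype(np.float32));print(nm,len(P),"ctr",np.round(P.mean(0),4),"rect",np.round(c,4),np.round(s,4),round(a,2),"z",np.round(np.percentile(P[:,2],[2,50,98]),4))
        if nm=="yellow":
            q=P-P.mean(0);u,s_,vt=np.linalg.svd(q,full_matrices=False);print(" normal",vt[2].round(3),s_.round(3), "hi pt",P[P[:,2]>P[:,2].max()-.004].mean(0).round(4))
E
```

```text
top bench z 0.0016511909554356437
lip 935 ctr [ 0.6443 -0.0044  0.061 ] rect [0.5907 0.0177] [0.1301 0.1648] 69.41 z [0.0569 0.0612 0.0635]
rim 264 ctr [0.5974 0.0157 0.0462] rect [0.5798 0.0214] [0.1301 0.1382] 69.77 z [0.042  0.0462 0.0485]
yellow 273 ctr [0.5104 0.0459 0.1547] rect [0.5148 0.0449] [0.1056 0.0181] 69.62 z [0.0869 0.1644 0.1682]
 normal [-0.925  0.343 -0.165] [0.494 0.325 0.016] hi pt [0.5076 0.0453 0.1665]
side bench z -0.00011708121467061164
lip 910 ctr [ 0.6485 -0.0085  0.0595] rect [0.5926 0.018 ] [0.1309 0.1614] 69.69 z [0.0565 0.0596 0.0615]
rim 613 ctr [0.5674 0.0066 0.0442] rect [0.5866 0.0196] [0.1307 0.1597] 69.85 z [0.0412 0.0442 0.0469]
yellow 190 ctr [0.5048 0.0367 0.1568] rect [0.5116 0.0457] [0.106  0.0128] 70.16 z [0.117  0.1641 0.1661]
 normal [-0.933  0.338 -0.126] [0.403 0.183 0.023] hi pt [0.5048 0.0391 0.1647]
```

```bash
python3 - <<'E'
from h import *
a=np.radians(-20.3);f=np.array([np.cos(a),np.sin(a)]);l=np.array([-f[1],f[0]]);C=np.array([.587,.0195])
for n in("top","side"):
    g=np.load(n+"0.npz");p,d=g["p"],g["d"];W=cloud(n,d);hsv=cv2.cvtColor(p,cv2.COLOR_RGB2HSV)
    H,S,V=[hsv[...,i] for i in range(3)]
    x=(W[...,:2]-C)@f;y=(W[...,:2]-C)@l;z=W[...,2]
    near=(d>0)&(abs(x)<.13)&(abs(y)<.09)
    m=near&(x>.04)&(abs(z-.06)<.004)&(S<110)
    print(n,"lip",m.sum(),"x",np.percentile(x[m],[1,50,99]).round(4),"y",np.percentile(y[m],[1,50,99]).round(4))
    m=near&(abs(z-.045)<.004)&(H>100)&(H<130)&(S>120)
    print("rim x",np.percentile(x[m],[.5,99.5]).round(4),"y",np.percentile(y[m],[.5,99.5]).round(4))
    m=near&(z>.055)&(H>20)&(H<34)&(S>150)&(x<0)
    print("yel",m.sum(),"y",np.percentile(y[m],[1,99]).round(4),"mid",y[m].mean())
    pp=np.polyfit(z[m],x[m],1);print("x at z=.048,.1,.16",np.polyval(pp,[.048,.1,.16]).round(4),"ang",np.degrees(np.arctan(pp[0])))
    for zz in np.arange(.06,.18,.02):
        mm=near&(x<-.0)&(abs(z-zz)<.01)
        if mm.sum(): print(" z",round(zz,2),mm.sum(),np.percentile(x[mm],[5,50,95]).round(4),"S",np.median(S[mm]),np.median(V[mm]))
    m=(near&(z>.008)&(z<.03)&(S<90)&(abs(x)<.075)&(abs(y)<.06))
    if m.sum():print("bearing",m.sum(),x[m].mean().round(3),y[m].mean().round(3),np.ptp(x[m]).round(3),np.ptp(y[m]).round(3))
E
python3 - <<'E'
import cv2
for n,(a,b,c,d) in {"top":(130,280,190,340),"side":(120,290,150,330)}.items():
    i=cv2.imread(f"pics/{n}0.png")[a:b,c:d];cv2.imwrite(f"pics/{n}0z.png",cv2.resize(i,None,fx=4,fy=3.5 if 0 else 4,interpolation=2)[:600,:800])
E
```

```text
top lip 857 x [0.06   0.0728 0.0859] y [-0.0646 -0.0015  0.0628]
rim x [-0.0594  0.0613] y [-0.0656  0.0642]
yel 497 y [-0.0535  0.0506] mid -0.002585684688341311
x at z=.048,.1,.16 [-0.0643 -0.0727 -0.0823] ang -9.102917507959413
 z 0.06 232 [-0.0707 -0.0648 -0.0389] S 67.0 51.5
 z 0.08 59 [-0.0709 -0.0698 -0.0684] S 255.0 51.0
 z 0.1 64 [-0.0737 -0.0726 -0.0712] S 255.0 50.0
 z 0.12 71 [-0.0766 -0.0753 -0.0741] S 255.0 50.0
 z 0.14 228 [-0.0899 -0.0864 -0.0772] S 132.5 56.0
 z 0.16 231 [-0.0854 -0.083  -0.08  ] S 255.0 103.0
bearing 280 -0.028 -0.009 0.132 0.095
side lip 874 x [0.0598 0.0723 0.0858] y [-0.0641 -0.0064  0.0639]
rim x [-0.08    0.0787] y [-0.0652  0.0641]
yel 312 y [-0.0547  0.0521] mid -0.012565495103634205
x at z=.048,.1,.16 [-0.0659 -0.0741 -0.0836] ang -8.95976687878377
 z 0.06 258 [-0.075  -0.0635 -0.0377] S 33.0 51.0
 z 0.08 33 [-0.0736 -0.0705 -0.0697] S 159.0 65.0
 z 0.1 36 [-0.0764 -0.074  -0.0731] S 177.5 65.0
 z 0.12 22 [-0.08   -0.0777 -0.0754] S 170.0 64.0
 z 0.14 236 [-0.0901 -0.0863 -0.0775] S 117.0 54.0
 z 0.16 174 [-0.0857 -0.0837 -0.0807] S 255.0 120.0
bearing 482 -0.027 -0.008 0.134 0.094
```

View pics/side0z.png

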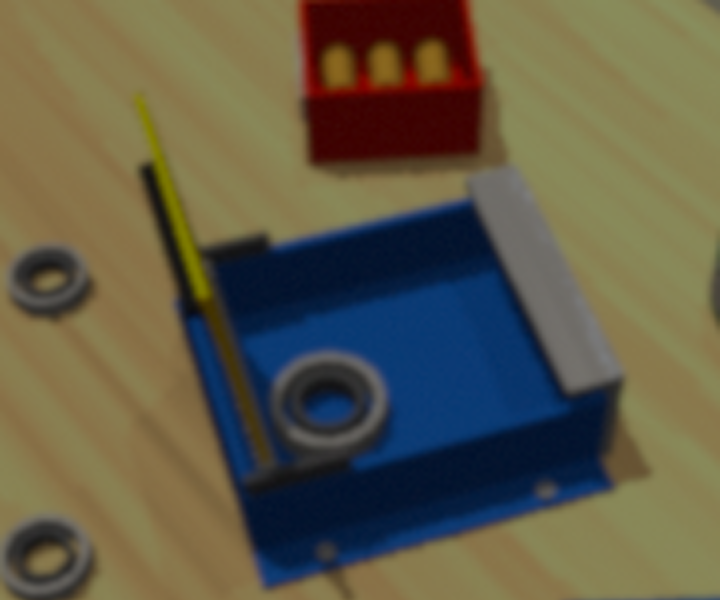

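The tray centre is near (0.587, 0.0195), with yaw -20.3°. Lip extents, rim width and cover top height all match the given sizes. The cover stands at about 1.73 rad. I'll move behind it with the gripper closed and tool x along tray forward.

Request:
{"api": "move_arm", "payload": {
  "series": [
    [0.035,-0.022,0,0.1],
    [0.07,-0.043,0,0.2],
    [0.106,-0.065,0,0.3],
    [0.141,-0.086,0,0.4],
    [0.176,-0.108,0,0.5],
    [0.211,-0.129,0,0.6],
    [0.246,-0.151,0,0.626],
    [0.282,-0.172,0,0.626],
    [0.317,-0.194,0,0.626],
    [0.352,-0.215,0,0.626],
    [0.364,-0.254,0,0.626],
    [0.377,-0.292,0,0.626],
    [0.389,-0.331,0,0.626],
    [0.402,-0.37,0,0.626],
    [0.414,-0.408,0,0.626],
    [0.427,-0.447,0,0.626],
    [0.439,-0.486,0,0.626],
    [0.452,-0.525,0,0.626],
    [0.464,-0.563,0,0.626],
    [0.464,-0.563,0,0.626]
  ],
  "claw": -1,
  "newtons": 10
}}

```text
time: 2.1
ee_pos: [0.4629, 0.0715, 0.1899]
eef_rot: [0.985, -0.171, 0.0, -0.001]
ft_force: [-0.8, 0.5, 0.7]
width: 0.0007
```

```bash
cat >> h.py <<'E'
def tray(p):
    a=np.radians(-20.3);f=np.array([np.cos(a),np.sin(a)]);l=np.array([-f[1],f[0]]);q=np.asarray(p)[...,:2]-np.array([.587,.0195])
    return q@f,q@l
def st():
    from bench import read_state
    s=read_state();q=s["eef_rot"];x,y=tray(s["ee_pos"]);a=np.radians(-20.3)
    F=np.array(s["ft_force"])
    print("t",round(s["time"],2),"tray x,y",x.round(4),y.round(4),"z",round(s["ee_pos"][2],4),"yaw",round(np.degrees(2*np.arctan2(q[1],q[0])),2),"F fwd/left/up",np.round([F[0]*np.cos(a)+F[1]*np.sin(a),-F[0]*np.sin(a)+F[1]*np.cos(a),F[2]],2),"w",round(s["width"],4),"tilt",np.round(q,3))
def pic(name,n,box=None,s=1):
    p,d=imaging.camera(n);np.savez(f"{name}.npz",p=p,d=d)
    if box: a,b,c,e=box;p=p[a:b,c:e]
    cv2.imwrite(f"pics/{name}.png",cv2.resize(p,None,fx=s,fy=s)[:,:,::-1]);return p,d
E
python3 -c "
from h import *
st();pic('s1','side',(80,280,120,360),3)"
```

```text
t 2.1 tray x,y -0.1344 0.0057 z 0.1899 yaw -19.72 F fwd/left/up [-0.88  0.21  0.69] w 0.0007 tilt [ 0.985 -0.171  0.    -0.001]
```

View pics/s1.png

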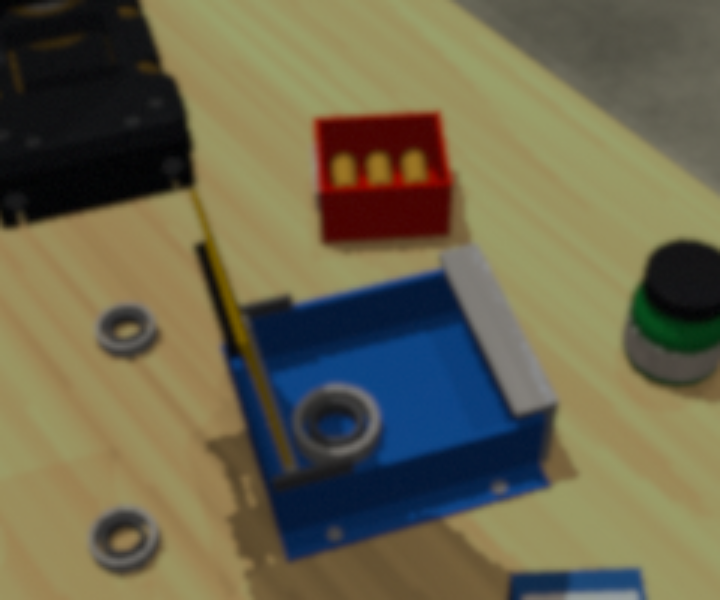

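```bash
python3 -c "
from h import *
from bench import read_state
X=np.array(read_state()['ee_pos'])
for n in('side','top'):
    c=imaging.get_calibration(n)
    for z in(0,.07):
        q=np.array(c['R'])@(X+[0,0,z])+c['t'];q=np.array(c['camera_matrix'])@q;print(n,z,q[:2]/q[2])
pic('s2','side',None,1.5);pic('t2','top',None,1.5)"
```

```text
side 0 [155.8401499  162.14634413]
side 0.07 [146.91139628 125.0971922 ]
top 0 [228.92647003 269.45250741]
top 0.07 [224.43232722 270.36516494]
```

View pics/s2.png

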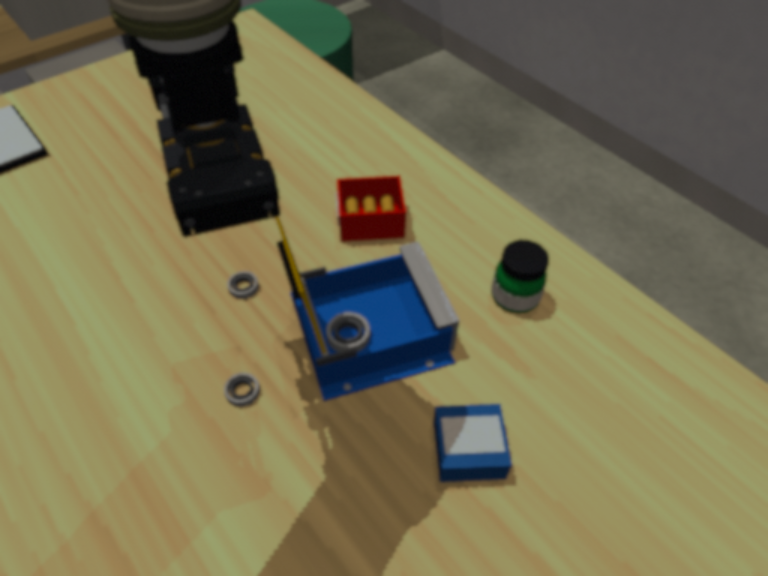

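View pics/t2.png

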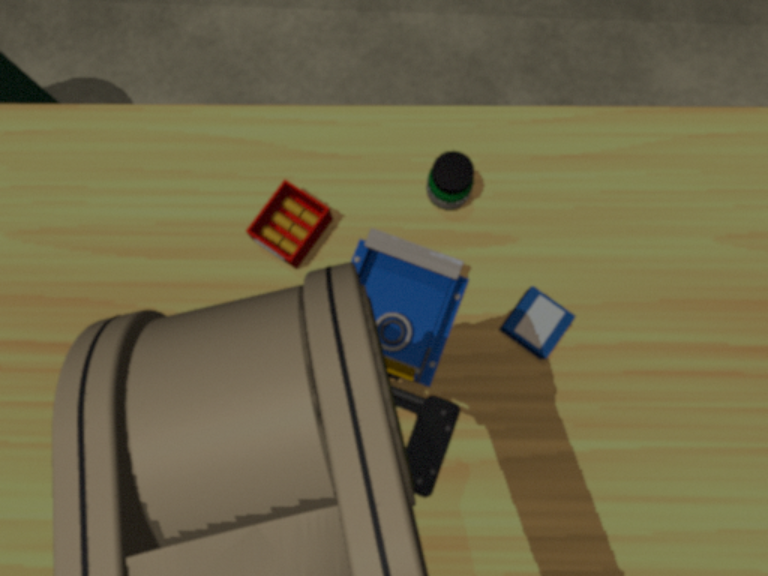

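The gripper body at (220,170) in the side view hides the fingers, and the cover edge at (282,218) is ahead of it and clear. In the top view nothing else has been disturbed. Next I lower behind the cover, align, and then approach.

Request:
{"api": "move_arm", "payload": {
  "series": [
    [0,0.003,0.02,0.01],
    [0,0.006,0.045,0.01],
    [0,0.006,0.066,0.01],
    [0.01,0.006,0.066,0.01],
    [0.02,0.006,0.066,0.01],
    [0.026,0.006,0.066,0.01],
    [0.026,0.006,0.066,0.01]
  ]
}}

```text
time: 2.95
ee_pos: [0.4874, 0.0505, 0.1246]
eef_rot: [0.984, -0.181, 0.001, -0.0]
ft_force: [-0.3, 0.1, 0.0]
width: 0.0005
```

```bash
python3 -c "
from h import *
st();pic('s3','side',(80,280,120,360),3)"
```

```text
t 2.95 tray x,y -0.1042 -0.0055 z 0.1246 yaw -20.83 F fwd/left/up [-0.34 -0.01  0.04] w 0.0005 tilt [ 0.984 -0.181  0.001 -0.   ]
```

View pics/s3.png

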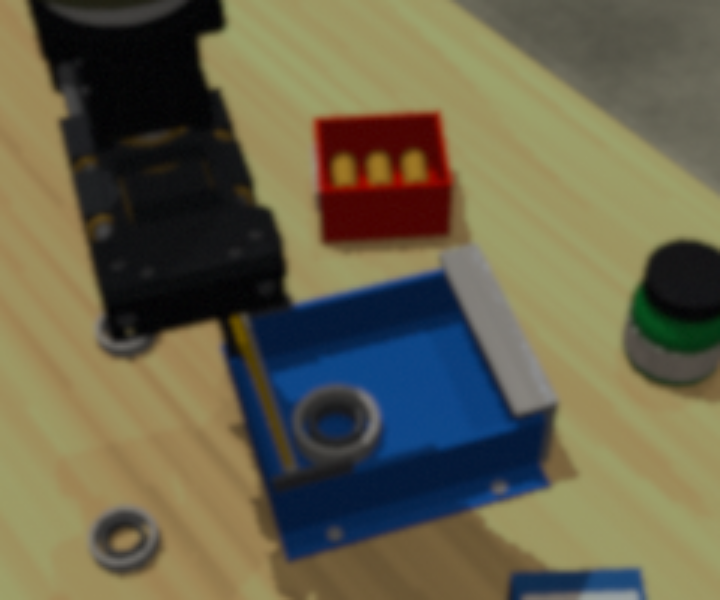

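The body, at (190,270), hides the fingers and the cover is not yet touched (force about 0). I start the swing.

Request:
{"api": "move_arm", "payload": {
  "series": [
    [0.006,-0.002,0,-0.005],
    [0.012,-0.004,0,-0.009],
    [0.018,-0.004,0,-0.009],
    [0.025,-0.004,-0.001,-0.009],
    [0.032,-0.004,-0.001,-0.009],
    [0.039,-0.004,-0.001,-0.009],
    [0.045,-0.004,0.001,-0.009],
    [0.052,-0.004,0.003,-0.009]
  ]
}}

```text
time: 3.8
ee_pos: [0.5364, 0.0362, 0.1206]
eef_rot: [0.984, -0.176, 0.0, 0.0]
ft_force: [-0.9, -0.4, 1.2]
width: 0.0003
```

```bash
python3 -c "
from h import *
st();pic('s4','side',(80,280,120,360),3);pic('t4','top',(100,300,160,360),3)"
```

```text
t 3.8 tray x,y -0.0533 -0.0019 z 0.1206 yaw -20.24 F fwd/left/up [-0.75 -0.71  1.22] w 0.0003 tilt [ 0.984 -0.176  0.     0.   ]
```

View pics/s4.png

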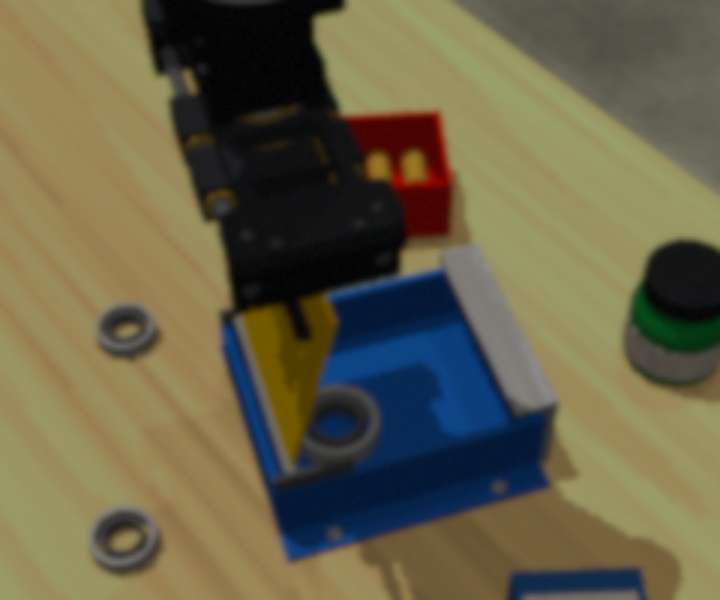

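View pics/t4.png

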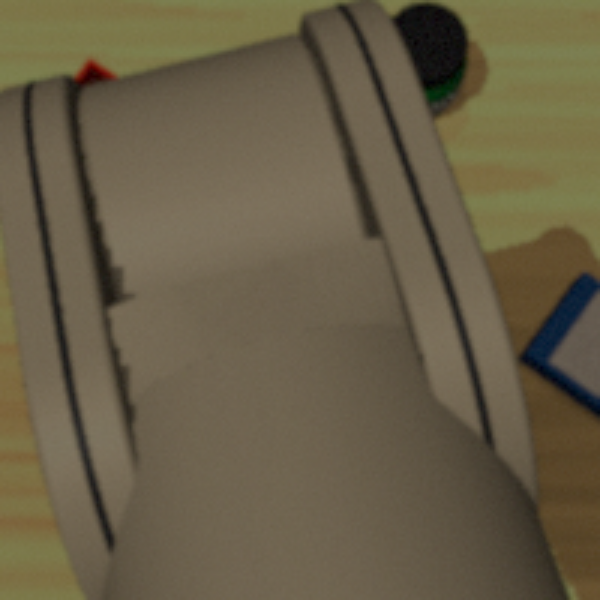

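The side view shows the cover following at about 70° (yellow inner face at (290,370)), with a finger visible at (298,315). Forces are low, so I continue down to about 10°.

Request:
{"api": "move_arm", "payload": {
  "series": [
    [0.006,0,0.002,0],
    [0.012,0,0.005,0],
    [0.018,0,0.009,0],
    [0.024,0,0.013,0],
    [0.029,0,0.017,0],
    [0.034,0,0.022,0],
    [0.038,0,0.027,0],
    [0.042,0,0.033,0],
    [0.045,0,0.039,0],
    [0.048,0,0.045,0],
    [0.05,0,0.051,0],
    [0.051,0,0.057,0],
    [0.051,0,0.057,0]
  ]
}}

```text
time: 5.2
ee_pos: [0.5829, 0.0188, 0.0625]
eef_rot: [0.984, -0.176, -0.001, 0.0]
ft_force: [-1.9, 0.4, 1.6]
width: 0.0008
```

```bash
python3 -c "
from h import *
st();pic('s5','side',(80,280,120,360),3)"
```

```text
t 5.2 tray x,y -0.0036 -0.0021 z 0.0625 yaw -20.23 F fwd/left/up [-1.94 -0.32  1.57] w 0.0008 tilt [ 0.984 -0.176 -0.001  0.   ]
```

View pics/s5.png

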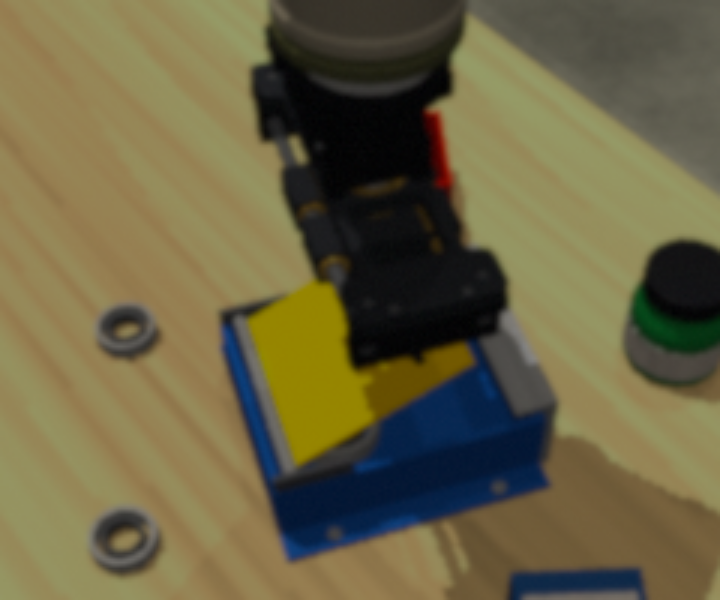

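The cover (yellow face at (320,380)) is nearly down and its free edge at (470,365) is behind the lip at (515,360). I press it flat.

Request:
{"api": "move_arm", "payload": {
  "series": [
    [0,0,0.004,0],
    [0.001,0,0.008,0],
    [0.001,0,0.012,0],
    [0.001,0,0.014,0],
    [0.001,0,0.016,0],
    [0.001,0,0.016,0]
  ]
}}

```text
time: 5.85
ee_pos: [0.5848, 0.0184, 0.0477]
eef_rot: [0.984, -0.176, 0.0, 0.0]
ft_force: [0.9, -0.8, 1.9]
width: 0.0004
```

```bash
python3 -c "
from h import *
st();pic('s6','side',(80,280,120,360),3)"
```

```text
t 5.85 tray x,y -0.0017 -0.0018 z 0.0477 yaw -20.24 F fwd/left/up [ 1.18 -0.45  1.94] w 0.0004 tilt [ 0.984 -0.176  0.     0.   ]
```

View pics/s6.png

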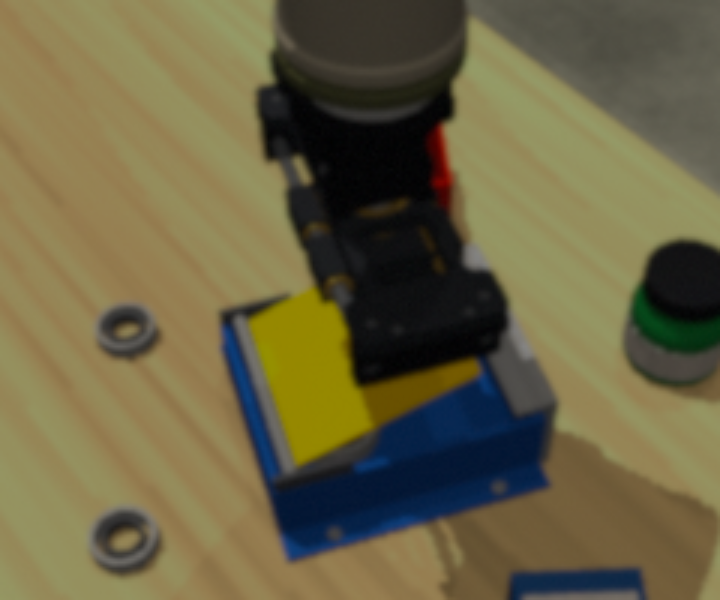

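```bash
cat >> h.py <<'E'
def cover(name,n='side'):
    g=np.load(name+'.npz');p,d=g['p'],g['d'];W=cloud(n,d);hsv=cv2.cvtColor(p,cv2.COLOR_RGB2HSV);H,S=hsv[...,0],hsv[...,1]
    x,y=tray(W);z=W[...,2]
    m=(d>0)&(abs(x)<.09)&(abs(y)<.06)&(z>.035)&(H>20)&(H<34)&(S>150)
    m=cv2.erode(m.astype(np.uint8),np.ones((3,3)))>0
    A=np.c_[x[m],y[m],np.ones(m.sum())];k=np.linalg.lstsq(A,z[m],rcond=None)[0]
    print(name,'cover n',m.sum(),'slope deg x',np.degrees(np.arctan(k[0])).round(2),'y',np.degrees(np.arctan(k[1])).round(2),'z at x=-65',(k[2]-.065*k[0]).round(4),'z at 0',k[2].round(4),'x range',np.percentile(x[m],[.5,99.5]).round(4),'z',np.percentile(z[m],[1,99]).round(4),'res',np.std(z[m]-A@k).round(4))
E
python3 -c "
from h import *
cover('s5');cover('s6')"
```

```text
s5 cover n 1636 slope deg x 26.66 y -0.74 z at x=-65 0.0523 z at 0 0.085 x range [-0.0619  0.0318] z [0.053  0.1013] res 0.0065
s6 cover n 1527 slope deg x 20.79 y -1.13 z at x=-65 0.0522 z at 0 0.0768 x range [-0.0616  0.0348] z [0.0517 0.0916] res 0.0078
```

Run:
```python
from h import *
for s in('s5','s6'):
    g=np.load(s+'.npz');p,d=g['p'],g['d'];W=cloud('side',d);hsv=cv2.cvtColor(p,cv2.COLOR_RGB2HSV);H,S=hsv[...,0],hsv[...,1]
    x,y=tray(W);z=W[...,2]
    m=(d>0)&(abs(x)<.12)&(abs(y)<.08)&(H>20)&(H<34)&(S>150)&(z>.03)
    for a in np.arange(-.07,.06,.01):
        for b in(-.055,-.03,-.0,.03):
            k=m&(x>=a)&(x<a+.01)&(y>=b)&(y<b+.025)
            if k.sum()>5: print(s,round(a,3),round(b,3),k.sum(),np.percentile(z[k],[5,50,95]).round(4))
p=cv2.imread('pics/s6.png');cv2.imwrite('pics/s6z.png',cv2.resize(p[250:500,200:580],None,fx=2,fy=2))
g=np.load('s6.npz')['p'][150:240,190:310,::-1];cv2.imwrite('pics/s6y.png',cv2.convertScaleAbs(cv2.resize(g,None,fx=6,fy=6,interpolation=2),alpha=2))
```

```text
s5 -0.07 -0.055 34 [0.0517 0.0531 0.0543]
s5 -0.07 -0.03 31 [0.0518 0.0531 0.0546]
s5 -0.07 -0.0 30 [0.0511 0.0534 0.055 ]
s5 -0.07 0.03 26 [0.0513 0.0529 0.0551]
s5 -0.06 -0.055 84 [0.0534 0.0568 0.0594]
s5 -0.06 -0.03 75 [0.0539 0.0567 0.0594]
s5 -0.06 -0.0 70 [0.0538 0.0568 0.0597]
s5 -0.06 0.03 65 [0.0538 0.0564 0.0592]
s5 -0.05 -0.055 87 [0.0584 0.0619 0.0654]
s5 -0.05 -0.03 77 [0.059  0.0616 0.0648]
s5 -0.05 -0.0 71 [0.0592 0.0619 0.0647]
s5 -0.05 0.03 68 [0.0589 0.0619 0.0647]
s5 -0.04 -0.055 109 [0.064  0.0676 0.1838]
s5 -0.04 -0.03 77 [0.0648 0.0672 0.0698]
s5 -0.04 -0.0 72 [0.0642 0.0672 0.0701]
s5 -0.04 0.03 66 [0.0647 0.0674 0.07  ]
s5 -0.03 -0.055 87 [0.0692 0.0722 0.0751]
s5 -0.03 -0.03 76 [0.069  0.0722 0.075 ]
s5 -0.03 -0.0 73 [0.0696 0.0723 0.0754]
s5 -0.03 0.03 64 [0.0696 0.072  0.0746]
s5 -0.02 -0.055 81 [0.0746 0.0771 0.0806]
s5 -0.02 -0.03 33 [0.0749 0.0771 0.0796]
s5 -0.02 -0.0 32 [0.0739 0.076  0.0775]
s5 -0.02 0.03 30 [0.0745 0.0763 0.0782]
s5 -0.01 -0.055 83 [0.0795 0.0822 0.085 ]
s5 -0.01 -0.03 19 [0.0804 0.0823 0.0984]
s5 0.0 -0.055 87 [0.0849 0.0879 0.0917
[... 606 characters left out ...]
.062 ]
s6 -0.05 0.03 64 [0.0568 0.059  0.0615]
s6 -0.04 -0.055 114 [0.0609 0.0638 0.1707]
s6 -0.04 -0.03 79 [0.0609 0.0634 0.0658]
s6 -0.04 -0.0 68 [0.0603 0.063  0.0662]
s6 -0.04 0.03 64 [0.0607 0.0628 0.0656]
s6 -0.03 -0.055 90 [0.0641 0.0672 0.071 ]
s6 -0.03 -0.03 67 [0.0648 0.067  0.0698]
s6 -0.03 -0.0 71 [0.0647 0.0671 0.0698]
s6 -0.03 0.03 58 [0.0648 0.0667 0.0685]
s6 -0.02 -0.055 82 [0.0685 0.0707 0.0731]
s6 -0.02 -0.0 32 [0.0681 0.0702 0.0717]
s6 -0.02 0.03 12 [0.0681 0.0703 0.0717]
s6 -0.01 -0.055 75 [0.0726 0.0748 0.0769]
s6 0.0 -0.055 66 [0.0772 0.0792 0.0812]
s6 0.01 -0.055 58 [0.0805 0.0829 0.0858]
s6 0.02 -0.055 47 [0.0847 0.0869 0.0897]
s6 0.03 -0.055 40 [0.0882 0.0908 0.0935]
```

View pics/s6y.png

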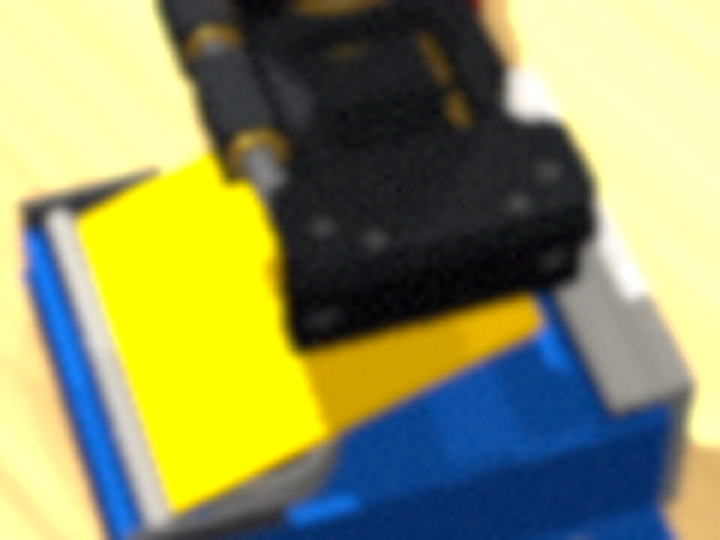

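Run:
```python
from h import *
a=[]
for s,o in(('s4',0),('s5',0)):
    g=np.load(s+'.npz')['p'][150:240,180:300,::-1];a.append(cv2.convertScaleAbs(cv2.resize(g,None,fx=6,fy=6,interpolation=2),alpha=2.5))
    cv2.imwrite(f'pics/{s}y.png',a[-1])
for s in('s4','s5','s6'):
    g=np.load(s+'.npz');p,d=g['p'],g['d'];W=cloud('side',d);x,y=tray(W);z=W[...,2];V=p.max(2)
    m=(d>0)&(V<45)&(z>.09)&(z<.3)&(x>-.1)&(x<.1)&(abs(y)<.12)
    print(s,m.sum(),'z pct',np.percentile(z[m],[.5,2,10,50]).round(3),'y',np.percentile(y[m],[1,99]).round(3))
    if s=='s4':
        for v,u in((178,216),(182,217),(184,219),(188,220),(192,221)): print(v,u,p[v,u],x[v,u].round(4),y[v,u].round(4),z[v,u].round(4))
```

```text
s4 4621 z pct [0.141 0.226 0.237 0.265] y [-0.096  0.079]
178 216 [3 1 4] -0.0666 -0.0887 0.23
182 217 [9 8 8] -0.0514 -0.0195 0.1413
184 219 [12 10 11] -0.0497 -0.0247 0.1416
188 220 [10 10 10] -0.0504 -0.0327 0.1415
192 221 [22 16  3] -0.0507 -0.0389 0.1392
s5 4957 z pct [0.168 0.171 0.183 0.208] y [-0.096  0.079]
s6 4877 z pct [0.154 0.157 0.168 0.193] y [-0.096  0.079]
```

View pics/s4y.png

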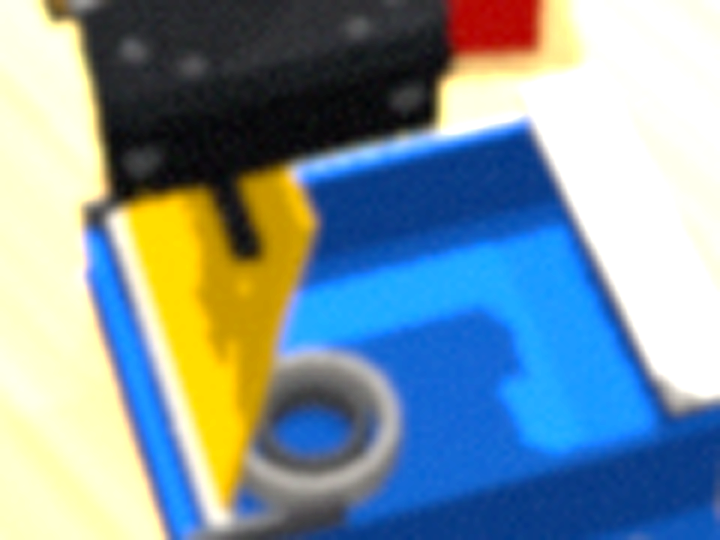

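View pics/s5y.png

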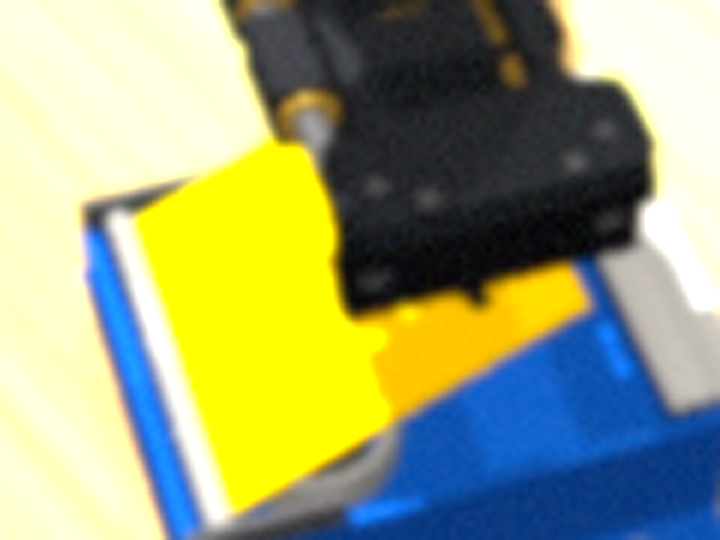

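By depth the cover is at about 21°, yet the reported TCP would then be 30 mm below it. The body's lower edge also sits 106 mm above the TCP instead of 70 mm. Both suggest the real fingertips are about 35 mm higher than reported. I'll press down a little and check that the cover follows with a small force.

Request:
{"api": "move_arm", "payload": {
  "series": [
    [0,0,0.004,0],
    [0.001,0,0.008,0],
    [0.001,0,0.012,0],
    [0.001,0,0.012,0]
  ]
}}

```text
time: 6.3
ee_pos: [0.5853, 0.0181, 0.035]
eef_rot: [0.984, -0.176, -0.0, 0.0]
ft_force: [1.1, -0.5, 2.0]
width: 0.0004
```

Run:
```python
from h import *
st();pic('s7','side',(80,280,120,360),3);cover('s7')
g=np.load('s7.npz');p,d=g['p'],g['d'];W=cloud('side',d);x,y=tray(W);z=W[...,2];V=p.max(2)
m=(d>0)&(V<45)&(z>.09)&(z<.3)&(x>-.1)&(x<.15)&(abs(y)<.12)
print('body',np.percentile(z[m],[.5,2,10]).round(3),'x at low rim',np.percentile(x[m&(z<.17)],[2,50,98]).round(3),'y',np.percentile(y[m],[1,99]).round(3))
g=p[140:240,180:310,::-1];cv2.imwrite('pics/s7y.png',cv2.convertScaleAbs(cv2.resize(g,None,fx=6,fy=6,interpolation=2),alpha=2.5))
```

```text
t 6.3 tray x,y -0.0011 -0.0019 z 0.035 yaw -20.24 F fwd/left/up [ 1.19 -0.14  2.  ] w 0.0004 tilt [ 0.984 -0.176 -0.     0.   ]
s7 cover n 1441 slope deg x 11.82 y -1.39 z at x=-65 0.0518 z at 0 0.0654 x range [-0.0615  0.0405] z [0.0506 0.0766] res 0.0088
body [0.141 0.144 0.156] x at low rim [-0.039 -0.008  0.034] y [-0.096  0.079]
```

View pics/s7y.png

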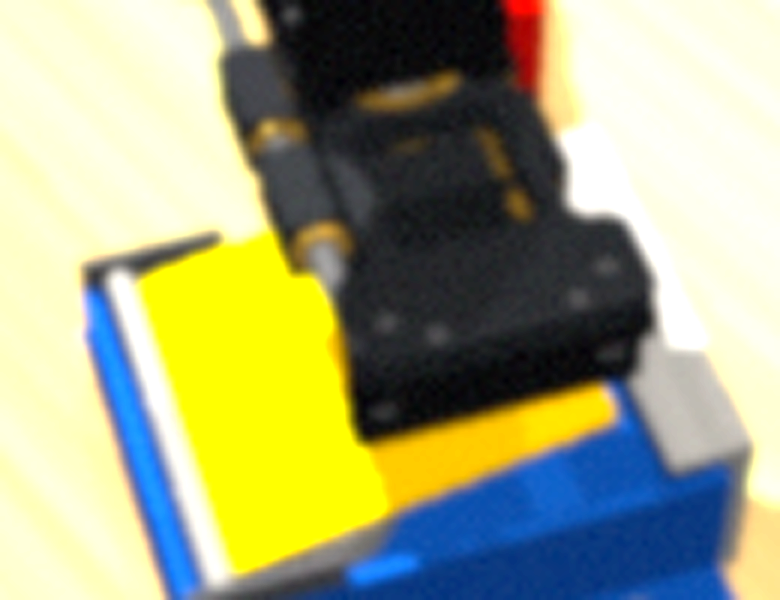

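The cover followed to about 12° with 2 N, so the tips really sit about 32 mm above the reported TCP. The free edge near (610,405) is still behind the lip. I continue to flat.

Request:
{"api": "move_arm", "payload": {
  "series": [
    [0,0,0.004,0],
    [0,0,0.008,0],
    [0,0,0.012,0],
    [0,0,0.015,0],
    [0,0,0.015,0]
  ]
}}

```text
time: 6.85
ee_pos: [0.5854, 0.0182, 0.0202]
eef_rot: [0.984, -0.176, -0.0, 0.0]
ft_force: [1.8, -0.7, 2.2]
width: 0.0007
```

Run:
```python
from h import *
st();pic('s8','side',(80,280,120,360),3);cover('s8')
```

```text
t 6.85 tray x,y -0.0011 -0.0018 z 0.0202 yaw -20.23 F fwd/left/up [ 1.89 -0.03  2.24] w 0.0007 tilt [ 0.984 -0.176 -0.     0.   ]
s8 cover n 1314 slope deg x 1.28 y -0.93 z at x=-65 0.0508 z at 0 0.0522 x range [-0.0609  0.0447] z [0.0484 0.0554] res 0.007
```

Request:
{"api": "move_arm", "payload": {
  "series": [
    [0,0,0.001,0],
    [0,0,0.002,0],
    [0,0,0.003,0],
    [0,0,0.003,0]
  ]
}}

```text
time: 7.3
ee_pos: [0.5856, 0.0181, 0.0177]
eef_rot: [0.984, -0.176, 0.0, 0.0]
ft_force: [0.8, -0.8, 2.3]
width: 0.0007
```

Run:
```python
from h import *
st();p,d=pic('s9','side',(80,280,120,360),3);cover('s9')
```

```text
t 7.3 tray x,y -0.0008 -0.0018 z 0.0177 yaw -20.24 F fwd/left/up [ 1.06 -0.47  2.33] w 0.0007 tilt [ 0.984 -0.176  0.     0.   ]
s9 cover n 1254 slope deg x -0.57 y -0.95 z at x=-65 0.0507 z at 0 0.05 x range [-0.0611  0.045 ] z [0.0474 0.0525] res 0.007
```

View pics/s9.png

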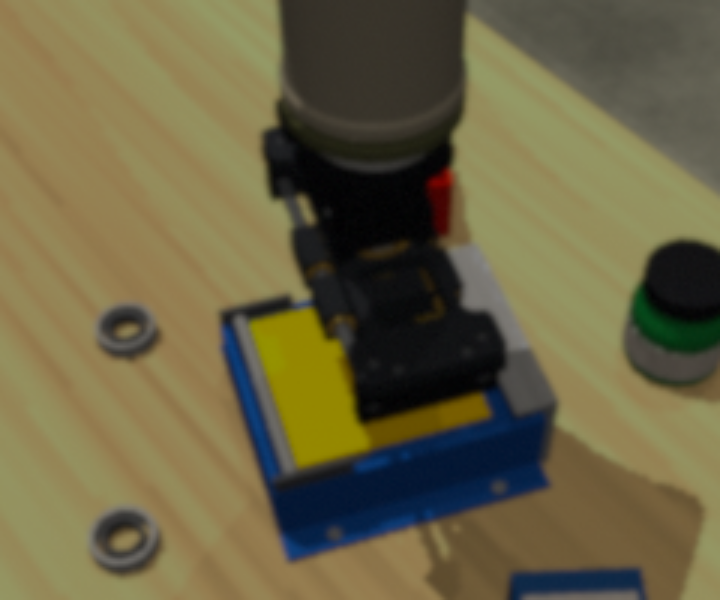

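The cover is flat, with its free edge at (490,410) behind the lip at (515,385). I press a bit more for a real hold-down force.

Request:
{"api": "move_arm", "payload": {
  "series": [
    [0,0,0.001,0],
    [0,0,0.002,0],
    [0,0,0.002,0]
  ]
}}

```text
time: 7.65
ee_pos: [0.5857, 0.0182, 0.0165]
eef_rot: [0.984, -0.176, 0.0, 0.0]
ft_force: [-2.0, -0.5, 12.3]
width: 0.0003
```

```bash
python3 -c "
from h import *
st()"
```

```text
t 7.65 tray x,y -0.0008 -0.0016 z 0.0165 yaw -20.23 F fwd/left/up [-1.73 -1.21 12.29] w 0.0003 tilt [ 0.984 -0.176  0.     0.   ]
```

Request:
{"api": "move_arm", "payload": {
  "series": [
    [0.002,0,-0.0005,0],
    [0.004,0,-0.0005,0],
    [0.006,0,-0.0005,0],
    [0.008,0,-0.0005,0],
    [0.01,0,-0.0005,0],
    [0.012,0,-0.0005,0],
    [0.012,0,-0.0005,0]
  ]
}}

```text
time: 8.35
ee_pos: [0.5961, 0.0144, 0.0166]
eef_rot: [0.984, -0.176, -0.001, 0.0]
ft_force: [-5.5, -0.4, 12.3]
width: 0.0003
```

Run:
```python
from h import *
st();p,d=pic('s10','side',(80,280,120,360),3);cover('s10')
```

```text
t 8.35 tray x,y 0.0103 -0.0016 z 0.0166 yaw -20.22 F fwd/left/up [-4.99 -2.26 12.26] w 0.0003 tilt [ 0.984 -0.176 -0.001  0.   ]
s10 cover n 1329 slope deg x -1.4 y -1.34 z at x=-65 0.0514 z at 0 0.0499 x range [-0.05    0.0558] z [0.0472 0.1246] res 0.0085
```

View pics/s10.png

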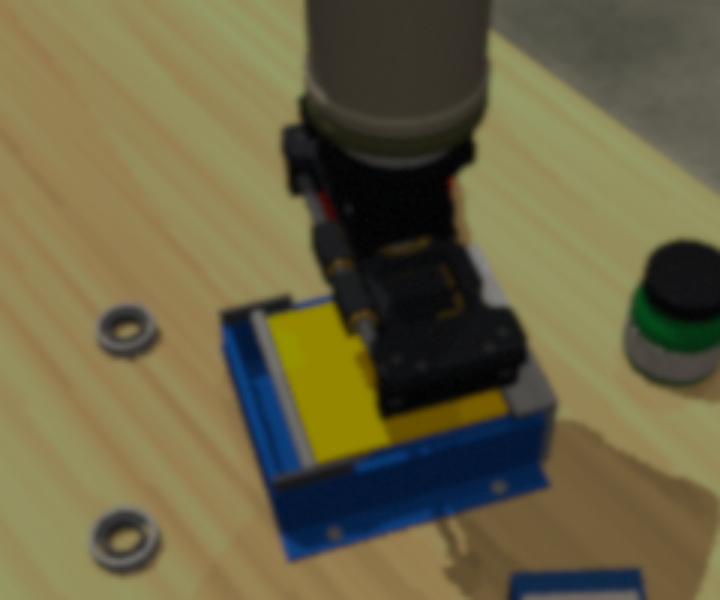

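The cover is flat and has slid 11 mm with the finger. Its edge, near (505,400), is just reaching the lip. I continue forward with slightly less press.

Request:
{"api": "move_arm", "payload": {
  "series": [
    [0.002,0,-0.0003,0],
    [0.004,0,-0.0005,0],
    [0.006,0,-0.0005,0],
    [0.008,0,-0.0005,0],
    [0.01,0,-0.0005,0],
    [0.012,0,-0.0005,0],
    [0.014,0,-0.0005,0],
    [0.014,0,-0.0005,0]
  ]
}}

```text
time: 9.2
ee_pos: [0.6087, 0.0098, 0.0168]
eef_rot: [0.984, -0.175, -0.001, 0.0]
ft_force: [-6.6, 0.1, 10.5]
width: 0.0006
```

Run:
```python
from h import *
st();p,d=pic('s11','side',(80,280,120,360),3);cover('s11')
```

```text
t 9.2 tray x,y 0.0237 -0.0016 z 0.0168 yaw -20.21 F fwd/left/up [-6.23 -2.15 10.45] w 0.0006 tilt [ 0.984 -0.175 -0.001  0.   ]
s11 cover n 1303 slope deg x -1.05 y -0.88 z at x=-65 0.0511 z at 0 0.0499 x range [-0.037   0.0583] z [0.0473 0.0525] res 0.0065
```

View pics/s11.png

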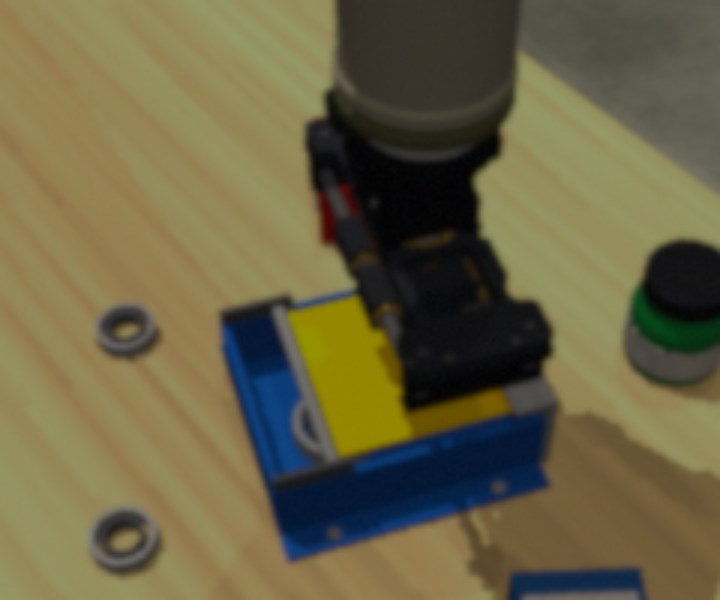

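The cover's edge is now under the lip (edge hidden past (510,395)) and it has travelled about 24 mm. I keep pushing until the force shows ridge contact at the front stop.

Request:
{"api": "move_arm", "payload": {
  "series": [
    [0.002,0,-0.0003,0],
    [0.004,0,-0.0005,0],
    [0.005,0,-0.0005,0],
    [0.005,0,-0.0005,0]
  ]
}}

```text
time: 9.65
ee_pos: [0.6135, 0.0083, 0.017]
eef_rot: [0.985, -0.175, -0.001, -0.0]
ft_force: [-4.4, 1.0, 7.4]
width: 0.0007
```

Run:
```python
from h import *
st();p,d=pic('s12','side',(80,280,120,360),3);cover('s12')
```

```text
t 9.65 tray x,y 0.0287 -0.0013 z 0.017 yaw -20.2 F fwd/left/up [-4.44 -0.61  7.41] w 0.0007 tilt [ 0.985 -0.175 -0.001 -0.   ]
s12 cover n 1479 slope deg x -0.59 y -0.91 z at x=-65 0.0508 z at 0 0.0502 x range [-0.0369  0.0575] z [0.0472 0.0526] res 0.0073
```

The cover has stopped at its front end and the finger now slides on it, with the ridge a few mm ahead. I push on to the ridge.

Request:
{"api": "move_arm", "payload": {
  "series": [
    [0.002,0,0,0],
    [0.004,0,0,0],
    [0.006,0,0,0],
    [0.007,0,0,0],
    [0.007,0,0,0]
  ]
}}

```text
time: 10.2
ee_pos: [0.6191, 0.0063, 0.0167]
eef_rot: [0.985, -0.175, -0.002, -0.0]
ft_force: [-7.1, 2.9, 7.5]
width: 0.0002
```

Run:
```python
from h import *
st();p,d=pic('s13','side',(80,280,120,360),3);cover('s13')
```

```text
t 10.2 tray x,y 0.0347 -0.0013 z 0.0167 yaw -20.18 F fwd/left/up [-7.65  0.24  7.45] w 0.0002 tilt [ 0.985 -0.175 -0.002 -0.   ]
s13 cover n 1640 slope deg x -0.05 y -0.84 z at x=-65 0.0503 z at 0 0.0502 x range [-0.0368  0.0553] z [0.0473 0.0524] res 0.0071
```

Horizontal force is rising at the ridge, so I push a little more.

Request:
{"api": "move_arm", "payload": {
  "series": [
    [0.002,0,0,0],
    [0.003,0,0,0],
    [0.004,0,0,0],
    [0.004,0,0,0]
  ]
}}

```text
time: 10.65
ee_pos: [0.6193, 0.0065, 0.0158]
eef_rot: [0.985, -0.174, -0.006, 0.0]
ft_force: [-20.8, 5.3, 13.7]
width: 0.0004
```

Run:
```python
from h import *
st();p,d=pic('s14','side',(80,280,120,360),3);cover('s14')
```

```text
t 10.65 tray x,y 0.0349 -0.001 z 0.0158 yaw -20.09 F fwd/left/up [-21.3   -2.25  13.68] w 0.0004 tilt [ 0.985 -0.174 -0.006  0.   ]
s14 cover n 1613 slope deg x -0.13 y -0.95 z at x=-65 0.0503 z at 0 0.0502 x range [-0.0367  0.0565] z [0.0474 0.0525] res 0.0074
```

View pics/s14.png

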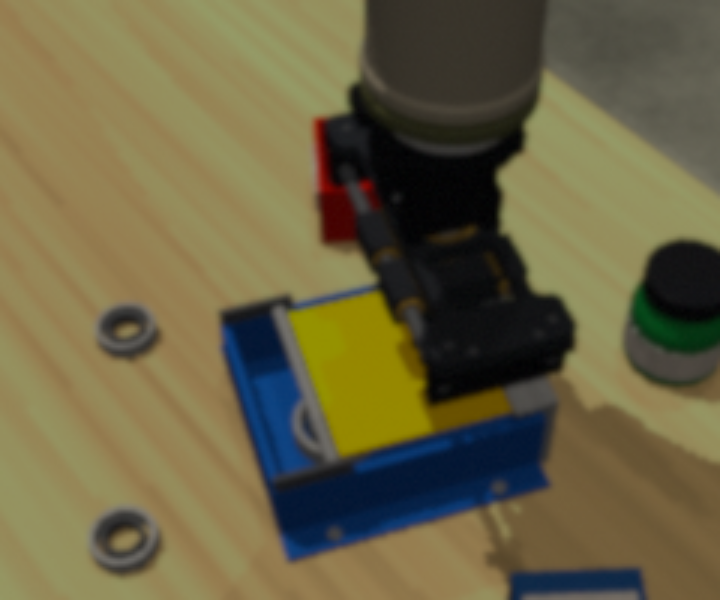

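Firm stop: 21 N with no further travel, and the cover is flat. I release by relieving the push while lifting, so friction can't drag the cover back, and then go straight up.

Request:
{"api": "move_arm", "payload": {
  "series": [
    [-0.002,0,-0.001,0],
    [-0.004,0,-0.003,0],
    [-0.004,0,-0.006,0],
    [-0.005,0,-0.015,0],
    [-0.005,0,-0.03,0],
    [-0.005,0,-0.05,0],
    [-0.005,0,-0.08,0],
    [-0.005,0,-0.11,0],
    [-0.03,0,-0.14,0],
    [-0.07,0,-0.17,0],
    [-0.11,0,-0.18,0],
    [-0.11,0.04,-0.18,0],
    [-0.11,0.085,-0.18,0],
    [-0.11,0.13,-0.18,0],
    [-0.11,0.175,-0.18,0],
    [-0.11,0.22,-0.18,0],
    [-0.11,0.265,-0.18,0],
    [-0.11,0.31,-0.18,0],
    [-0.11,0.35,-0.18,0],
    [-0.11,0.35,-0.18,0]
  ]
}}

```text
time: 12.7
ee_pos: [0.3981, -0.2924, 0.1984]
eef_rot: [0.984, -0.18, 0.001, 0.001]
ft_force: [0.9, 1.4, 0.1]
width: 0.0005
```

Run:
```python
from h import *
st();p,d=pic('s15','side',None,1.5);cover('s15');pic('t15','top',None,1.5);cover('t15','top')
```

```text
t 12.7 tray x,y -0.0689 -0.3581 z 0.1984 yaw -20.71 F fwd/left/up [0.34 1.65 0.13] w 0.0005 tilt [ 0.984 -0.18   0.001  0.001]Traceback (most recent call last):
  File "<stdin>", line 2, in <module>
  File "h.py", line 29, in cover
    print(name,'cover n',m.sum(),'slope deg x',np.degrees(np.arctan(k[0])).round(2),'y',np.degrees(np.arctan(k[1])).round(2),'z at x=-65',(k[2]-.065*k[0]).round(4),'z at 0',k[2].round(4),'x range',np.percentile(x[m],[.5,99.5]).round(4),'z',np.percentile(z[m],[1,99]).round(4),'res',np.std(z[m]-A@k).round(4))
                                                                                                                                                                                                     ~~~~~~~~~~~~~^^^^^^^^^^^^^^^^
    return _quantile_unchecked(
        a, q, axis, out, overwrite_input, method, keepdims, weights)
    return _ureduce(a,
                    func=_quantile_ureduce_func,
    ...<5 lines>...
                    overwrite_input=overwrite_input,
                    method=method)
    r = func(a, **kwargs)
    result = _quantile(arr,
                       quantiles=q,
    ...<2 lines>...
                       out=out,
                       weights=wgt)
    slices_having_nans = np.isnan(arr[-1, ...])
                                  ~~~^^^^^^^^^
IndexError: index -1 is out of bounds for axis 0 with size 0
```

View pics/s15.png

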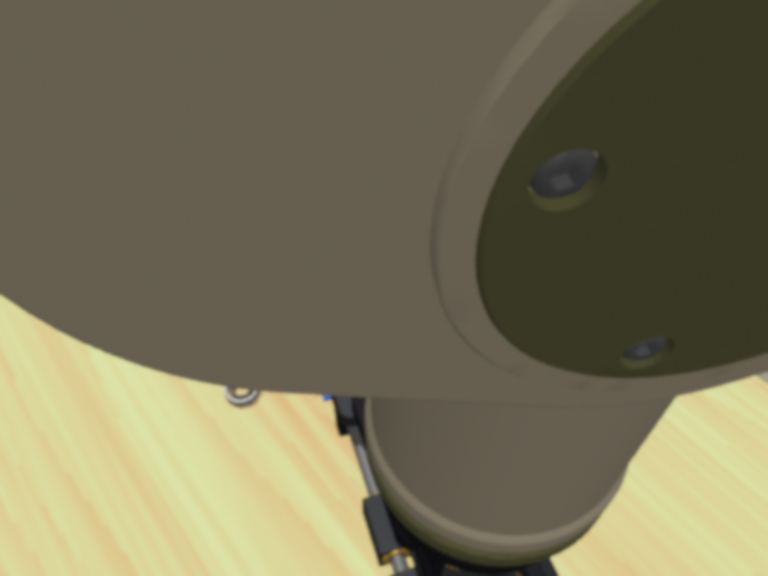

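The arm blocks the side view, so I use the top camera.

Run:
```python
from h import *
pic('t15','top',None,1.5);cover('t15','top')
```

```text
t15 cover n 2321 slope deg x 2.49 y -0.03 z at x=-65 0.0507 z at 0 0.0535 x range [-0.036   0.0579] z [0.05  0.058] res 0.0013
```

View pics/t15.png

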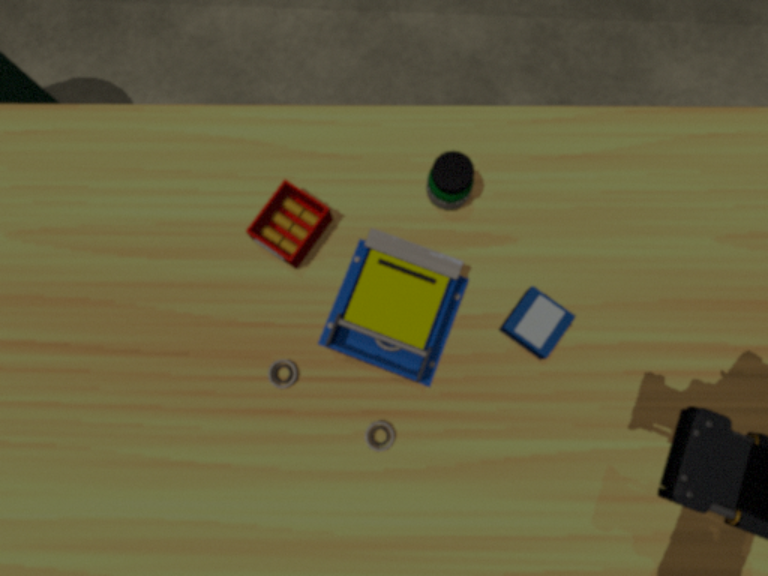

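The cover is shut and held under the lip, tilted 2.5°, which is the 5 mm lip clearance. The bearing is visible inside at (388,342). I check the ridge position and that the neighbours haven't moved.

Run:
```python
from h import *
a=np.load('top0.npz');b=np.load('t15.npz');
W=cloud('top',b['d']);x,y=tray(W);m=(b['p'].max(2)<40)&(abs(y)<.045)&(x>.02)&(x<.06)
print('ridge',m.sum(),np.percentile(x[m],[3,50,97]).round(4),np.median(W[...,2][m]).round(4))
for nm,(r0,r1,c0,c1) in dict(bin=(115,182,160,226),tub=(95,142,280,322),carton=(188,242,330,386)).items():
    o,f=a['p'][r0:r1,c0:c1],b['p'][r0:r1,c0:c1]
    s=cv2.phaseCorrelate(cv2.cvtColor(o,7).astype(np.float32),cv2.cvtColor(f,7).astype(np.float32))
    print(nm,'shift px',np.round(s[0],2),'mean diff',np.abs(o.astype(int)-f).mean().round(2))
```

```text
ridge 55 [0.0464 0.0478 0.0492] 0.0634
bin shift px [ 0.04 -0.01] mean diff 2.92
tub shift px [ 0.54 -0.07] mean diff 3.39
carton shift px [-0.01 -0.09] mean diff 2.71
```

```bash
python3 -c "
from bench import r
print(r.close_job())"
```

```text
the job is handed in; nothing more can be done
None
```

I pushed the yellow cover over with closed fingertips, pressed it flat, and slid it forward until it stopped. I then pushed on the black ridge against the front stop, reaching 21 N with no further travel. After that I lifted clear, moved the arm away and handed the job in with the robot clock at about 12.8 s of the 42 s.

**Final position:** In the last top view the cover stays shut with its free edge under the lip. It rests tilted up 2.5°, which matches the 5 mm clearance below the lip. The ridge centre is at 47.8 mm in tray x, against the 48 mm expected when fully home.

**Bearing and neighbours:** The bearing is still in the tray. The bin and carton did not shift in the images. The tub gave an apparent 0.5 px shift, about 1 mm, which I take as image noise because the arm never went near it.

**Things that did not match:**
- **Fingertip height:** The real fingertips sat about 32 mm higher than the reported TCP. I found this from the depth images and corrected for it by watching the force and the cover angle.
- **Slide and ridge contact:** Most of the forward slide was carried by friction under the pressed fingertips. They met the ridge only at the end, for the final push against the stop.
- **Side view:** The last side picture was blocked by the arm, so the final check rests on the top camera alone.

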